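# Find the lock with the cross on its back

## Task

Three look-alike steel lock cases lie face up on the bench; one of them has a cross on its back, marking it for repair. First turn all three over so that they lie flat, back up, on the bench outside the tray; only then put the one with the cross into the grey tray, lying flat with its cross still up, and leave the other two back up on the bench. Do not disturb the brass cutter wheel, the lock cylinder or the marker pen.

Things in the scene. Friction and masses are not known exactly. Their poses are not given: they have to be found in the camera images.
- lock_marked: Loose steel lock case, flat-sided box 56 (x) x 66 (y) x 20 mm (z), about 0.22 kg. All three look alike from above: cover plate, brass key plug 12 mm off centre to +y, four screws. Origin: centre of the back face; z points out of the front: up at the start, down once turned over. The sunk back panel of this one carries a dark diagonal cross with 50 mm bars; lies in any of the three places.
- lock_a: Loose steel lock case, flat-sided box 56 (x) x 66 (y) x 20 mm (z), about 0.22 kg. All three look alike from above: cover plate, brass key plug 12 mm off centre to +y, four screws. Origin: centre of the back face; z points out of the front: up at the start, down once turned over. Its back panel is plain.
- lock_b: Loose steel lock case, flat-sided box 56 (x) x 66 (y) x 20 mm (z), about 0.22 kg. All three look alike from above: cover plate, brass key plug 12 mm off centre to +y, four screws. Origin: centre of the back face; z points out of the front: up at the start, down once turned over. Its back panel is plain.
- tray: Shallow grey sheet-metal tray fixed to the bench, outside 130 mm (its x) by 120 mm (its y), walls 3 mm thick with a rolled rim that tops out 22.5 mm above the bench, floor 3 mm thick. Origin: centre of its underside, z up. A tall key-cutting machine stands to its right (y below about 0): keep the wrist off it.
- brass_cutter: Bystander: brass-coloured toothed cutter wheel with a centre hole, 48 mm across, 9 mm thick, lying flat, loose. Origin: centre of its underside.
- lock_cylinder: Bystander: silver-grey profile lock cylinder, 65 x 33 x 17 mm, lying loose. Origin: centre of its underside; its length is along its x.
- marker_pen: Bystander: white marker pen with a black cap, 127 mm long (along its x), 18 mm thick, lying loose. Origin: centre of its underside.
Not all that is in view belongs to the job. What is shaped like the lock_marked but blue, orange or red is not meant.

How it is judged:
By the outcome, as a careful person would: the job done as asked, in the order asked, and still so for the second after the job is handed in, with the robot touching nothing.
It also fails if it takes over 72 s, if anything falls off the work surface, if the arm or the gripper's body presses on something with over 40 N, if the wrist force passes 120 N, or if a joint passes its speed limit or range.

## Robot

A 7-joint arm with a two-finger parallel gripper is mounted at the origin on a cart in front of the work surface, level with it; the furniture and walls round the work are solid. World frame = base frame: x ahead of the robot, y to its left, z up, the work surface at z = 0. Lengths are in mm, angles in rad, forces in N, time in s.
With the tool pointing down it reaches from about 400 to 900 mm from the base axis. Payload 5.5 kg.
Tool frame: the origin (TCP) lies at the very end of the fingers, on their centre line; the grasp point (between the pads) lies 19 mm behind it (ctrl.tcp_to_grasp is the distance from the TCP to the grasp point, in mm); z points along the fingers, y is the line along which they close (so a half turn about z gives the same grasp; the last joint's range is limited). The gripper opens to 85 mm and grips with 20 to 120 N. Pads are 22 mm wide; open, the fingers measure 114 mm over their backs; the gripper's body (76 mm by 85 mm) begins 54 mm behind the grasp point. The pads swing forward as they close: fully open they stand 13 mm farther back than shut.
Start: joints at [-0.907, 0.501, -0.427, 1.55, 0.221, 1.138, -0.21], TCP at [253.564, 598.502, 231.31] pointing down, gripper open.
Joint ranges: [-2.88, 2.88], [-0.31, 2.03], [-1.54, 1.56], [0.2, 2.42], [-1.41, 4.55], [0.19, 2.02], [-2.57, 2.57]. Speed limits (rad/s): [2.57, 2.57, 3.14, 3.14, 3.14, 3.14, 3.14].

## Interface

Orientations are given as a 3x3 rotation matrix whose columns are the frame's x, y, z axes.
In Python, from bench import sensors, viewer, ctrl, finder gives the robot as it stands.
- The arm moves only by the tool hand_motion, called after "Request:" by a JSON object that holds its "name" and its "arguments". Schema: {"type":"object","properties":{"segments":{"type":"object","properties":{"plan":{"type":"array","items":{"type":"array","items":{"type":"number"},"minItems":4,"maxItems":4},"minItems":1,"maxItems":5}},"additionalProperties":false,"required":["plan"]},"finger_gap":{"type":"number"},"force":{"type":"number"},"only":{"type":"string"},"quiet":{"type":"boolean"},"lines":{"type":"string"}},"required":["segments"],"additionalProperties":false}. segments is an object whose key "plan" holds a list of rows, 1 to 5 of them, each of 4 numbers: dx, dy, dz in mm, then a turn about the tool's z in rad; each row shifts and turns the commanded pose from where the row before left it, along the tool's axes as they then stand; what a row does not reach is not made up. A row lasts 1/12 s, in which the tool goes at most 41.7 mm and 0.125 rad, less where a joint would pass 70% of its speed; a pose out of reach is approached as far as the arm can. finger_gap is the finger opening in mm, set as the call begins (left out keeps the last). The fingers move at their own pace and stop on an object; force is the grip in N (left out, the last holds). Time passes only in rows, so rows that do not move let the fingers close. The tool returns the time, the measured TCP pose, the force, the opening and the grip force at its end. only (a regular expression) keeps the lines of the reply that match it, lines (a string "A,B") keeps lines A to B, and quiet returns only ok. Input that does not fit is refused with a message, and nothing moves.
- sensors.get_state(): the state, without advancing time (a new reading comes with each control period).
- viewer.capture(name): name is "side" or "top"; returns a dict with "color" (384x512x3 uint8, blue, green, red), "fx", "fy", "cx", "cy" (pixels), "rvec" (rotation vector, rad) and "tvec" (3), from world to camera coordinates, as OpenCV has them. Camera axes: x right, y down, z forward; pixel columns grow to the right and rows downward; lengths in mm; the calibration is good to about 2 mm. A picture is of the moment at which its call begins. There is no depth.
- ctrl.sign_off(): hands the job in; it is judged then, once.
Trained networks look in a picture, given as the dict that the camera call returned (one of the last four; its "shot" number tells which), for a name from the list of things; names that differ only in an ending like _2 or _b are one class to them, and where a whole thing is asked for, a point or a joint stands for the part that bears it (a point fixed in the world has none). Each returns a list of dicts, best first, with "conf" (0 to 1); they miss things now and then, are a little off and sometimes report something else, mostly with a low value. They report only what shows in the picture. A call takes as long as a camera call. They do not tell look-alikes from the thing itself.
- finder.silhouettes(name, picture): "pixels" (384x512 bool, what is visible of it) and "position" ([column, row] in pixels, amid what is visible of it).
The state is a dict: "time": time; "joint_pos": joint angles; "qd": joint speeds; "joint_efforts": joint torques, N m; "ee_pos": TCP position; "orientation": TCP orientation; "contact_force": force on the tool from outside, world axes, zero at the start; "moment": the same for the moment, N m; "gripper_width": finger opening in mm; "grip_force": force on a finger pad.
Only numpy, scipy, OpenCV 4.12 (cv2) and the standard library are available. Lean on these libraries where they do the work, as an engineer would, in place of code of your own. Each camera call takes 0.05 s, during which the arm holds its last target. There are 200 camera calls.

## Working session

There is one attempt and no reset: what is moved stays moved. The work goes in short steps, Python scripts to look and compute and a tool call to move; the robot and the scene stay as the last step left them, time stands still between calls to the robot, and variables do not carry over. Pictures are saved under pics/ and viewed, at most 10 in all, crops included, and the job is handed in when it is done.

```bash
ls; mkdir -p pics; cat > h.py <<'E'
import numpy as np, cv2
from bench import sensors, viewer, ctrl, finder
def ray(p,u,v,z):
    R=cv2.Rodrigues(np.array(p["rvec"],float))[0]; t=np.array(p["tvec"],float).ravel()
    d=R.T@np.array([(u-p["cx"])/p["fx"],(v-p["cy"])/p["fy"],1]); c=-R.T@t
    return c+d*(z-c[2])/d[2]
def rectify(p,mask,z):
    cs=cv2.findContours(mask.astype(np.uint8),cv2.RETR_EXTERNAL,cv2.CHAIN_APPROX_NONE)[0]
    c=max(cs,key=cv2.contourArea)[:,0]
    w=np.array([ray(p,u,v,z)[:2] for u,v in c],np.float32)
    return cv2.minAreaRect(w)
E
python3 - <<'E'
from h import *
s=sensors.get_state(); print(np.round(s["orientation"],3).tolist(), s["gripper_width"])
ims=[]
for n in("top","side"):
    p=viewer.capture(n); cv2.imwrite(f"pics/{n}0.png",p["color"]); 
    R=cv2.Rodrigues(np.array(p["rvec"],float))[0]; print(n,np.round(-R.T@np.array(p["tvec"]).ravel()),np.round(R[2],2))
    for o in("lock_a","tray","brass_cutter","lock_cylinder","marker_pen"):
        for f in finder.silhouettes(o,p):
            z={"lock_a":20,"tray":22}.get(o,10)
            r=rectify(p,f["pixels"],z)
            print(n,o,round(f["conf"],2),np.round(f["position"]),np.round(r[0]),np.round(r[1]),round(r[2]),f["pixels"].sum())
E
```

```text
pics
[[-0.921, 0.39, -0.001], [0.39, 0.921, -0.002], [0.0, -0.002, -1.0]] 85.43420976082805
top [332. 352. 865.] [ 0.24 -0.01 -0.97]
top lock_a 0.97 [304. 236.] [446. 257.] [57. 71.] 69 923
top lock_a 0.82 [238. 265.] [403. 395.] [58. 70.] 73 955
top tray 0.84 [367. 221.] [468. 118.] [124. 133.] 82 3725
top brass_cutter 0.78 [192. 213.] [515. 474.] [46. 46.] 42 368
top lock_cylinder 0.97 [194. 173.] [604. 473.] [68. 35.] 59 466
top marker_pen 0.84 [166. 292.] [362. 542.] [ 16. 127.] 89 489
top marker_pen 0.74 [199. 211.] [515. 475.] [49. 48.] 88 420
side [ 247. -348.  607.] [ 0.32  0.74 -0.59]
side lock_a 0.92 [192. 219.] [401. 384.] [76. 64.] 75 686
side lock_a 0.63 [234. 254.] [444. 245.] [74. 68.] 65 947
side lock_a 0.35 [262. 179.] [599. 459.] [84. 33.] 59 257
side tray 0.71 [273. 301.] [466. 109.] [137. 136.] 82 4966
side brass_cutter 0.69 [229. 183.] [516. 468.] [54. 42.] 68 214
side brass_cutter 0.17 [192. 220.] [404. 397.] [78. 66.] 75 697
side marker_pen 0.8 [150. 185.] [362. 545.] [125.  38.] 2 386
```

```bash
python3 -c "
import cv2;cv2.imwrite('pics/top0b.png',cv2.resize(cv2.imread('pics/top0.png'),(768,576),interpolation=cv2.INTER_CUBIC))"
```

```text
(no output)
```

View pics/top0b.png

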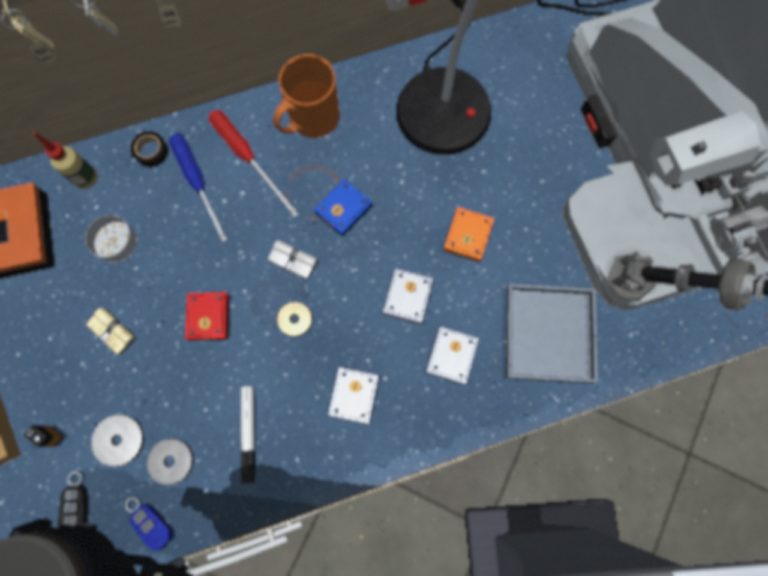

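View pics/side0.png

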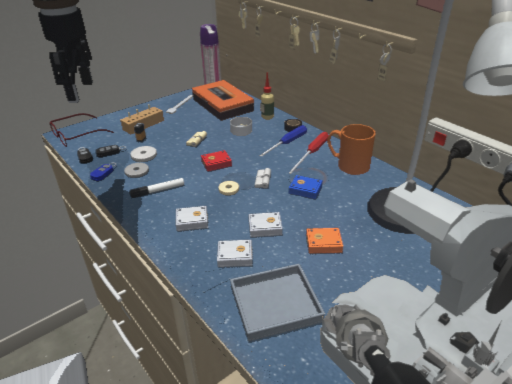

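```bash
cat >> h.py <<'E'
from scipy.optimize import minimize
def proj(p,P): return cv2.projectPoints(np.array(P,float),np.array(p["rvec"],float),np.array(p["tvec"],float),np.array([[p["fx"],0,p["cx"]],[0,p["fy"],p["cy"]],[0,0,1.]]),None)[0][:,0]
def fitbox(p,mask,x0,size=(56,66,20),z0=0):
    """pose (x,y,theta) of a flat box, theta = world angle of its y axis, from the visible mask"""
    hx,hy,h=size[0]/2,size[1]/2,size[2]
    m=cv2.GaussianBlur(mask.astype(np.float32),(0,0),.7)
    S=4
    big=cv2.resize(m,None,fx=S,fy=S,interpolation=cv2.INTER_LINEAR)>.5
    def cost(q):
        x,y,t=q[0],q[1],q[2]/50
        c,s=np.cos(t),np.sin(t)
        P=[[x+a*s+b*c,y-a*c+b*s,z0+k] for a in(-hx,hx) for b in(-hy,hy) for k in(0,h)]
        hull=cv2.convexHull(((proj(p,P)+.5)*S-.5).astype(np.float32))
        im=np.zeros(big.shape,np.uint8); cv2.fillConvexPoly(im,np.round(hull*16).astype(np.int32),1,shift=4)
        im=im>0
        return 1-(im&big).sum()/(im|big).sum()
    best=min((minimize(cost,[x0[0],x0[1],x0[2]*50],method="Nelder-Mead",options=dict(initial_simplex=np.array([x0[0],x0[1],x0[2]*50])+np.array([[0,0,0],[d,0,0],[0,d,0],[0,0,d]]),maxiter=150)) for d in(8,-5)),key=lambda r:r.fun)
    return np.round([best.x[0],best.x[1],best.x[2]/50,best.fun],3)
def white(p,x0,th=140,r=55):
    hsv=cv2.cvtColor(p["color"],cv2.COLOR_BGR2HSV)
    m=((hsv[...,2]>th)&((hsv[...,1]<70)|((hsv[...,0]<35)&(hsv[...,1]>70)))).astype(np.uint8)
    m=cv2.morphologyEx(m,cv2.MORPH_CLOSE,np.ones((5,5)))
    n,l,st,ce=cv2.connectedComponentsWithStats(m)
    u=proj(p,[[x0[0],x0[1],20]])[0]
    k=min(range(1,n),key=lambda i:np.hypot(*(ce[i]-u))+(1e3 if st[i,4]<150 else 0)); return l==k
E
python3 - <<'E'
from h import *
for n in("top","side"):
    p=viewer.capture(n)
    if n=="top": print("third",np.round(ray(p,272,196,20)),"orange",np.round(ray(p,312,156,20)),"blue",np.round(ray(p,228,138,20)),"edge",np.round(ray(p,400,274,0)),np.round(ray(p,267,324,0)),"red",np.round(ray(p,138,210,20)), "pen",np.round(ray(p,165,260,10)),np.round(ray(p,165,320,10)))
    for x0 in([446,257,-.3],[403,395,-.3],ray(p,272,196,20).round() if n=="top" else [500,318,-.3]):
        x0=[x0[0],x0[1],-.3]
        m=white(p,x0); print(n,x0,m.sum(),fitbox(p,m,x0))
    for f in finder.silhouettes("tray",p)[:1]: print("tray",fitbox(p,f["pixels"],[468,118,-.1],(130,120,22.5)))
E
```

```text
third [536. 311.  20.] orange [619. 217.  20.] blue [674. 396.  20.] edge [357.  60.   0.] [278. 341.   0.] red [526. 594.  20.] pen [419. 541.  10.] [300. 543.  10.]
top [446, 257, -0.3] 940 [ 4.48080e+02  2.55969e+02 -3.71000e-01  3.20000e-02]
top [403, 395, -0.3] 1015 [ 4.01850e+02  3.96993e+02 -2.86000e-01  7.30000e-02]
top [np.float64(536.0), np.float64(311.0), -0.3] 868 [ 5.37837e+02  3.10903e+02 -3.60000e-01  5.20000e-02]
tray [ 4.68212e+02  1.16177e+02 -2.13000e-01  1.27000e-01]
side [446, 257, -0.3] 719 [ 4.53632e+02  2.70757e+02 -4.30000e-01  2.37000e-01]
side [403, 395, -0.3] 537 [ 4.07885e+02  4.16204e+02 -3.20000e-01  2.72000e-01]
side [500, 318, -0.3] 577 [ 5.44525e+02  3.29442e+02 -3.24000e-01  2.62000e-01]
tray [ 4.68052e+02  1.18815e+02 -7.00000e-02  1.16000e-01]
```

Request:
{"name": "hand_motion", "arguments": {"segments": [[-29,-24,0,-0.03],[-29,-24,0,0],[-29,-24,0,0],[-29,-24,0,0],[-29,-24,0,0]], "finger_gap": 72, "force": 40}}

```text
refused: segments: the value is not of type 'object' (schema: type "object"). Nothing was moved.
```

Refused on format, not on reach. It needs an object with the rows under "plan".

Request:
{"name": "hand_motion", "arguments": {"segments": {"plan":[[-29,-24,0,-0.03],[-29,-24,0,0],[-29,-24,0,0],[-29,-24,0,0],[-29,-24,0,0]]}, "finger_gap": 72, "force": 40}}

```text
time: 1.22
ee_pos: [344.8, 432.0, 231.4]
orientation: [[-0.932, 0.362, 0.0], [0.362, 0.932, 0.0], [-0.0, 0.0, -1.0]]
contact_force: [0.5, 0.7, 0.3]
gripper_width: 72.1
grip_force: 0.0
```

Request:
{"name": "hand_motion", "arguments": {"segments": {"plan":[[-29,-24,0,0],[-29,-24,0,0],[-29,-24,0,0],[-29,-24,20,0],[-29,-24,20,0]]}}}

```text
time: 1.63
ee_pos: [437.0, 269.7, 193.4]
orientation: [[-0.932, 0.362, 0.004], [0.362, 0.932, 0.002], [-0.003, 0.003, -1.0]]
contact_force: [0.4, 0.6, -0.5]
gripper_width: 72.1
grip_force: 0.0
```

Request:
{"name": "hand_motion", "arguments": {"segments": {"plan":[[0,0,30,0],[0,0,30,0],[0,0,0,0]]}}}

```text
time: 1.88
ee_pos: [432.2, 267.4, 127.5]
orientation: [[-0.931, 0.364, -0.008], [0.364, 0.931, -0.005], [0.005, -0.007, -1.0]]
contact_force: [0.3, -1.0, -0.4]
gripper_width: 72.3
grip_force: 0.0
```

```bash
python3 - <<'E'
from h import *
s=sensors.get_state(); R=np.array(s["orientation"]); print(np.round(R,3).tolist())
print(np.round(R.T@(np.array([428,263.8,3])-s["ee_pos"]),1))
E
```

```text
[[-0.931, 0.364, -0.008], [0.364, 0.931, -0.005], [0.005, -0.007, -1.0]]
[  2.   -4.  124.5]
```

Request:
{"name": "hand_motion", "arguments": {"segments": {"plan":[[2,-4,30,0],[0,0,30,0],[0,0,30,0],[0,0,20,0],[0,0,11,0]]}}}

```text
time: 2.3
ee_pos: [430.9, 268.0, 10.1]
orientation: [[-0.933, 0.361, -0.002], [0.361, 0.933, -0.001], [0.001, -0.002, -1.0]]
contact_force: [-0.1, 0.0, 0.7]
gripper_width: 71.7
grip_force: 0.0
```

Request:
{"name": "hand_motion", "arguments": {"segments": {"plan":[[0,0,0,0],[0,0,0,0],[0,0,0,0],[0,0,0,0]]}, "finger_gap": 50, "force": 25}}

```text
time: 2.63
ee_pos: [432.9, 268.6, 12.7]
orientation: [[-0.932, 0.362, 0.002], [0.362, 0.932, 0.002], [-0.002, 0.002, -1.0]]
contact_force: [-0.3, -0.4, -1.8]
gripper_width: 54.5
grip_force: 26.8
```

Request:
{"name": "hand_motion", "arguments": {"segments": {"plan":[[0,0,0,0],[0,0,0,0]]}}}

```text
time: 2.8
ee_pos: [432.5, 268.2, 12.1]
orientation: [[-0.932, 0.362, 0.002], [0.362, 0.932, 0.001], [-0.001, 0.002, -1.0]]
contact_force: [0.5, 0.3, -1.7]
gripper_width: 55.0
grip_force: 26.9
```

```bash
python3 - <<'E'
from h import *
p=viewer.capture("side"); cv2.imwrite("pics/g1.png",cv2.resize(p["color"][130:330,120:380],(780,600)))
E
```

```text
(no output)
```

View pics/g1.png

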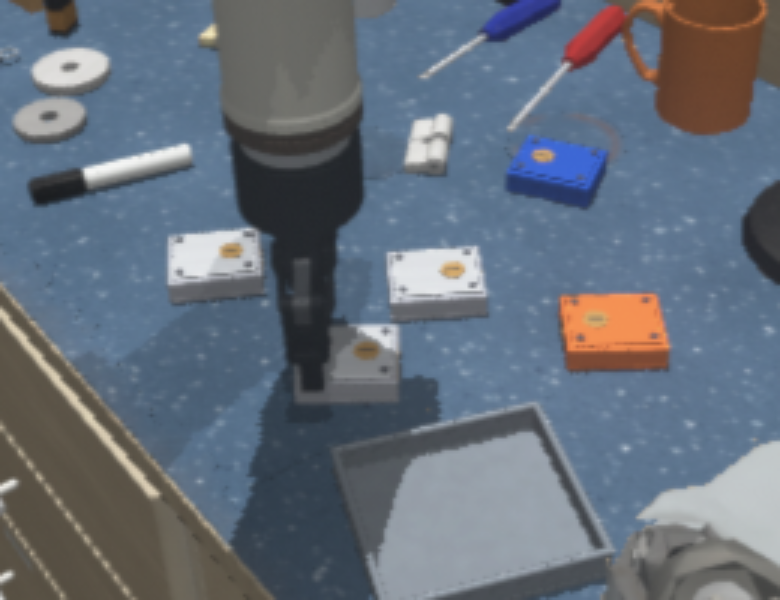

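Request:
{"name": "hand_motion", "arguments": {"segments": {"plan":[[0,0,0,0],[0,0,0,0]]}, "finger_gap": 66}}

```text
time: 3.02
ee_pos: [432.2, 267.9, 11.7]
orientation: [[-0.932, 0.362, 0.001], [0.362, 0.932, 0.001], [-0.001, 0.001, -1.0]]
contact_force: [-0.1, -0.6, -0.1]
gripper_width: 66.2
grip_force: 0.0
```

Request:
{"name": "hand_motion", "arguments": {"segments": {"plan":[[1,-3,5,0],[0,0,3,0],[0,0,0,0],[0,0,0,0]]}}}

```text
time: 3.35
ee_pos: [429.4, 265.0, 2.8]
orientation: [[-0.932, 0.362, -0.001], [0.362, 0.932, -0.0], [0.001, -0.001, -1.0]]
contact_force: [0.0, 0.7, 0.3]
gripper_width: 66.2
grip_force: 0.0
```

Request:
{"name": "hand_motion", "arguments": {"segments": {"plan":[[0,0,0,0],[0,0,0,0],[0,0,0,0],[0,0,0,0]]}, "finger_gap": 50, "force": 25}}

```text
time: 3.68
ee_pos: [430.0, 266.0, 3.5]
orientation: [[-0.932, 0.362, 0.001], [0.362, 0.932, 0.001], [-0.0, 0.001, -1.0]]
contact_force: [-1.1, 2.5, 0.7]
gripper_width: 55.3
grip_force: 27.0
```

Request:
{"name": "hand_motion", "arguments": {"segments": {"plan":[[0,0,-5,0],[0,0,-5,0],[0,0,-5,0],[0,0,-5,0],[0,0,0,0]]}}}

```text
time: 4.1
ee_pos: [430.3, 265.4, 24.3]
orientation: [[-0.932, 0.363, 0.001], [0.363, 0.932, 0.001], [-0.001, 0.001, -1.0]]
contact_force: [1.0, 0.2, -3.0]
gripper_width: 55.0
grip_force: 27.4
```

```bash
python3 - <<'E'
from h import *
p=viewer.capture("side"); cv2.imwrite("pics/g2.png",cv2.resize(p["color"][160:290,160:330],(780,596)))
E
```

```text
(no output)
```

View pics/g2.png

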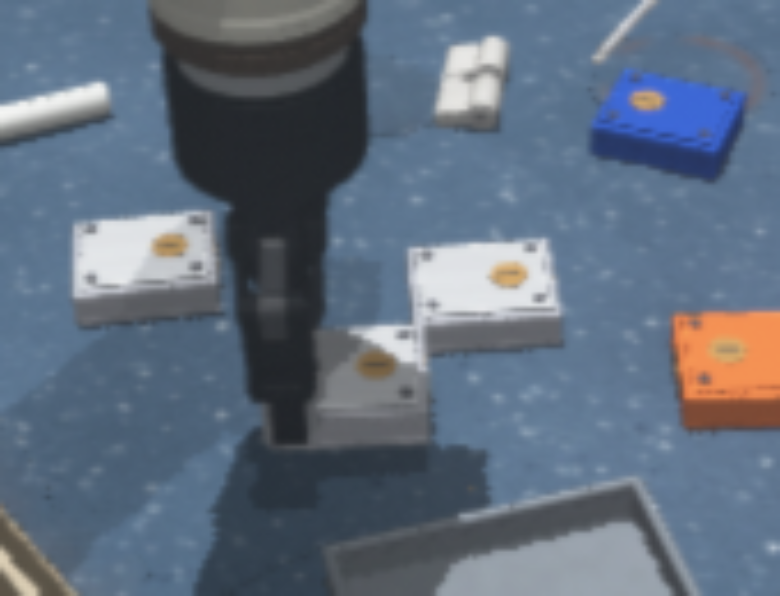

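Request:
{"name": "hand_motion", "arguments": {"segments": {"plan":[[0,0,7,0],[0,0,7,0],[0,0,5,0],[0,0,1,0],[0,0,0,0]]}}}

```text
time: 4.57
ee_pos: [429.3, 264.8, 2.9]
orientation: [[-0.932, 0.362, -0.001], [0.362, 0.932, -0.001], [0.001, -0.002, -1.0]]
contact_force: [-2.7, -1.8, 6.8]
gripper_width: 55.3
grip_force: 29.1
```

Request:
{"name": "hand_motion", "arguments": {"segments": {"plan":[[0,0,0,0],[0,0,0,0],[18,0,-8,0],[0,0,0,0],[0,0,0,0]]}, "finger_gap": 64}}

```text
time: 4.98
ee_pos: [412.6, 272.4, 11.1]
orientation: [[-0.933, 0.361, 0.0], [0.361, 0.933, 0.0], [0.0, 0.0, -1.0]]
contact_force: [0.5, 0.0, -0.2]
gripper_width: 64.0
grip_force: 0.0
```

Request:
{"name": "hand_motion", "arguments": {"segments": {"plan":[[0,0,0,0],[0,0,0,0],[0,0,0,0],[0,0,0,0]]}, "finger_gap": 50, "force": 20}}

```text
time: 5.32
ee_pos: [413.5, 271.6, 11.4]
orientation: [[-0.932, 0.363, 0.0], [0.363, 0.932, -0.0], [-0.0, -0.0, -1.0]]
contact_force: [-1.9, -1.2, 5.9]
gripper_width: 52.2
grip_force: 19.7
```

Request:
{"name": "hand_motion", "arguments": {"segments": {"plan":[[0,0,-8,0],[0,0,-8,0],[0,0,-8,0],[0,0,-8,0],[0,0,0,0]]}}}

```text
time: 5.73
ee_pos: [413.9, 272.2, 45.0]
orientation: [[-0.932, 0.363, 0.002], [0.363, 0.932, 0.001], [-0.001, 0.002, -1.0]]
contact_force: [-1.2, 0.1, 0.1]
gripper_width: 50.1
grip_force: 20.6
```

```bash
python3 - <<'E'
from h import *
p=viewer.capture("side"); cv2.imwrite("pics/g3.png",cv2.resize(p["color"][160:290,160:330],(780,596)))
E
```

```text
(no output)
```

View pics/g3.png

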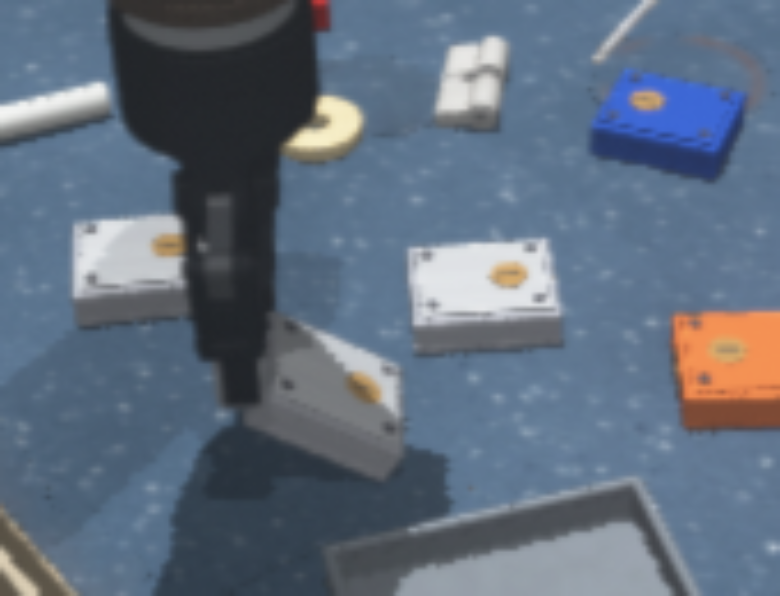

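Request:
{"name": "hand_motion", "arguments": {"segments": {"plan":[[-7,0,-6,0],[-9,0,-8,0],[-9,0,-6,0],[-9,0,-5,0],[0,0,0,0]]}, "finger_gap": 40, "force": 25}}

```text
time: 6.2
ee_pos: [448.5, 258.1, 69.7]
orientation: [[-0.931, 0.366, 0.004], [0.366, 0.931, 0.001], [-0.003, 0.002, -1.0]]
contact_force: [-0.0, -1.3, 1.0]
gripper_width: 39.8
grip_force: 0.7
```

```bash
python3 - <<'E'
from h import *
p=viewer.capture("side"); cv2.imwrite("pics/g4.png",cv2.resize(p["color"][160:290,160:330],(780,596)))
E
```

```text
(no output)
```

View pics/g4.png

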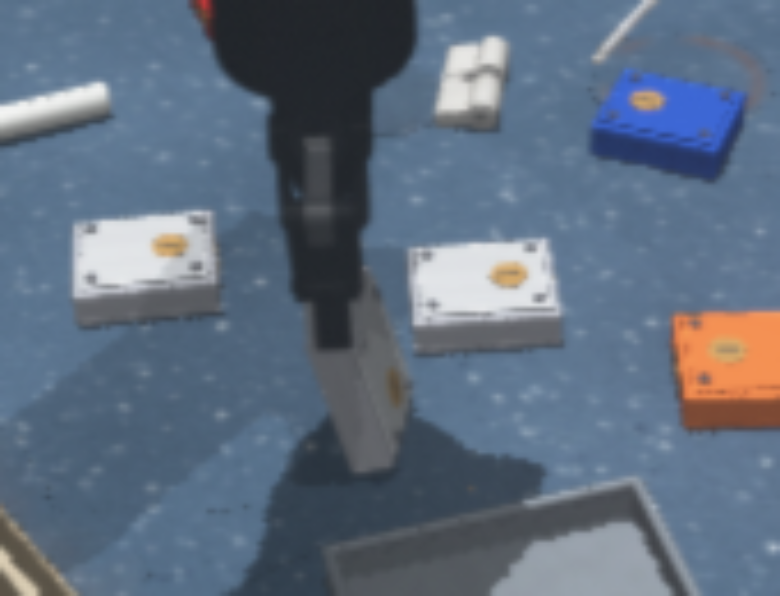

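```bash
python3 - <<'E'
from h import *
p=viewer.capture("side"); s=sensors.get_state(); R=np.array(s["orientation"]);e=np.array(s["ee_pos"])
for w in(-34,-20,20): 
  for b in (0,8): print(w,b,((proj(p,[e+R[:,1]*w-R[:,2]*b])[0]-160)*4.585).round())
print("bottom (363,470) at z0:",ray(p,160+363/4.585,160+470/4.585,0).round(), "top-left corner(310,300) on plane..", [ray(p,160+345/4.585,160+348/4.585,z).round() for z in(40,55,70)])
E
```

```text
-34 0 [325. 373.]
-34 8 [324. 358.]
-20 0 [326. 350.]
-20 8 [324. 335.]
20 0 [327. 286.]
20 8 [325. 271.]
bottom (363,470) at z0: [450. 236.   0.] top-left corner(310,300) on plane.. [array([456., 268.,  40.]), array([450., 252.,  55.]), array([445., 236.,  70.])]
```

```bash
python3 - <<'E'
from h import *
p=viewer.capture("side"); q=viewer.capture("top")
a=cv2.resize(p["color"][180:280,190:280],(540,600),interpolation=cv2.INTER_CUBIC)
u=proj(q,[[450,250,40]])[0].astype(int); b=cv2.resize(q["color"][u[1]-60:u[1]+60,u[0]-26:u[0]+26],(260,600),interpolation=cv2.INTER_CUBIC)
print(u); cv2.imwrite("pics/g5.png",np.hstack([a,b]))
E
```

```text
[305 232]
```

View pics/g5.png

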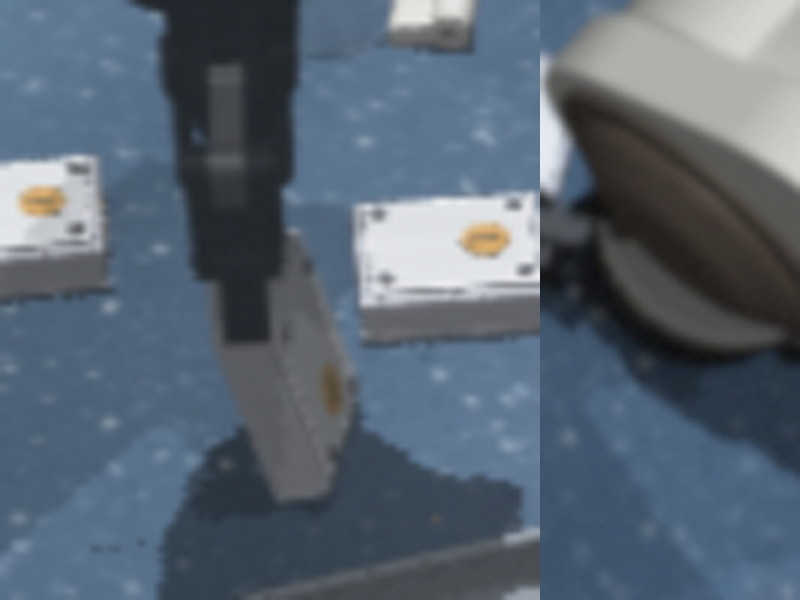

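Request:
{"name": "hand_motion", "arguments": {"segments": {"plan":[[-4,0,0,0],[-4,0,0,0],[-3,0,0,0],[0,0,0,0]]}}}

```text
time: 6.73
ee_pos: [455.9, 254.9, 68.1]
orientation: [[-0.932, 0.363, 0.001], [0.363, 0.932, -0.0], [-0.001, -0.0, -1.0]]
contact_force: [-0.5, -1.2, 1.4]
gripper_width: 39.9
grip_force: 1.1
```

Request:
{"name": "hand_motion", "arguments": {"segments": {"plan":[[0,0,0,0],[0,0,0,0],[0,0,-10,0],[0,0,-10,0],[0,0,0,0]]}, "finger_gap": 82}}

```text
time: 7.15
ee_pos: [456.3, 256.9, 90.7]
orientation: [[-0.932, 0.362, 0.003], [0.362, 0.932, 0.002], [-0.002, 0.003, -1.0]]
contact_force: [-0.4, 0.2, 0.5]
gripper_width: 81.8
grip_force: 0.0
```

```bash
python3 - <<'E'
from h import *
p=viewer.capture("side"); q=viewer.capture("top")
a=cv2.resize(p["color"][180:280,190:280],(540,600),interpolation=cv2.INTER_CUBIC)
cv2.imwrite("pics/g6.png",a)
E
```

```text
(no output)
```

View pics/g6.png

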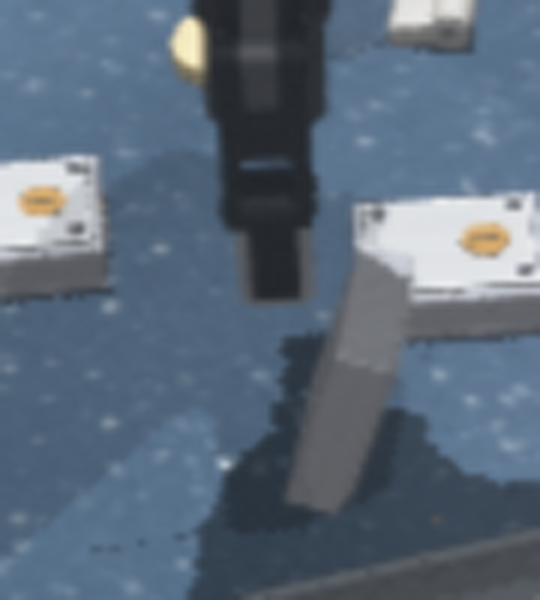

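Request:
{"name": "hand_motion", "arguments": {"segments": {"plan":[[13,23,-4,0],[13,23,0,0],[13,23,0,0],[13,23,0,0],[13,22,0,-0.085]]}, "finger_gap": 70, "force": 20}}

```text
time: 7.67
ee_pos: [435.3, 386.6, 92.2]
orientation: [[-0.959, 0.282, 0.0], [0.282, 0.959, 0.0], [-0.0, 0.0, -1.0]]
contact_force: [0.6, -0.2, 0.3]
gripper_width: 70.1
grip_force: 0.0
```

Request:
{"name": "hand_motion", "arguments": {"segments": {"plan":[[0,0,15,0],[0,0,15,0],[0,0,0,0],[0,0,0,0]]}}}

```text
time: 8.0
ee_pos: [434.9, 384.4, 61.3]
orientation: [[-0.959, 0.282, -0.002], [0.282, 0.959, -0.002], [0.001, -0.002, -1.0]]
contact_force: [-0.0, 0.0, -0.3]
gripper_width: 69.9
grip_force: 0.0
```

```bash
python3 - <<'E'
from h import *
p=viewer.capture("top"); cv2.imwrite("pics/t1.png",p["color"])
s=sensors.get_state(); R=np.array(s["orientation"]); print(np.round(s["ee_pos"],1),np.round(R.T@(np.array([436.8,387,11])-s["ee_pos"]),1))
for x0 in([490,235,-.6],[490,245,-.3]):
  m=white(p,x0,110); print(m.sum(),fitbox(p,m,x0))
for f in finder.silhouettes("lock_a",p):
  r=rectify(p,f["pixels"],20); print(round(f["conf"],2),np.round(f["position"]),np.round(r[0]),np.round(r[1]),round(r[2]))
E
```

```text
[435.5 384.8  62.1] [-0.6  2.5 51.1]
857 [490.  235.   -0.6   1. ]
857 [ 4.90e+02  2.45e+02 -3.00e-01  1.00e+00]
0.92 [236. 272.] [390. 399.] [57. 42.] 72
```

Request:
{"name": "hand_motion", "arguments": {"segments": {"plan":[[-0.5,2.5,17,0],[0,0,17,0],[0,0,12,0],[0,0,5,0],[0,0,0,0]]}}}

```text
time: 8.52
ee_pos: [436.3, 386.7, 10.4]
orientation: [[-0.959, 0.282, -0.001], [0.282, 0.959, -0.001], [0.001, -0.002, -1.0]]
contact_force: [-0.5, -1.1, 0.4]
gripper_width: 69.8
grip_force: 0.0
```

Request:
{"name": "hand_motion", "arguments": {"segments": {"plan":[[0,0,0,0],[0,0,0,0],[0,0,0,0],[0,0,0,0]]}, "finger_gap": 50, "force": 20}}

```text
time: 8.85
ee_pos: [437.1, 387.6, 12.2]
orientation: [[-0.959, 0.282, 0.001], [0.282, 0.959, 0.0], [-0.001, 0.0, -1.0]]
contact_force: [-0.8, -1.9, 5.1]
gripper_width: 53.7
grip_force: 20.9
```

Request:
{"name": "hand_motion", "arguments": {"segments": {"plan":[[1,0,-7,0],[3,0,-7,0],[5,0,-7,0],[6,0,-7,0],[6,0,-6,0]]}}}

```text
time: 9.27
ee_pos: [416.4, 393.9, 46.3]
orientation: [[-0.959, 0.282, 0.001], [0.282, 0.959, 0.001], [-0.001, 0.001, -1.0]]
contact_force: [-0.2, -1.0, -1.5]
gripper_width: 52.3
grip_force: 21.2
```

Request:
{"name": "hand_motion", "arguments": {"segments": {"plan":[[0,0,0,0]]}}}

```text
time: 9.35
ee_pos: [415.4, 395.1, 46.9]
orientation: [[-0.96, 0.28, 0.001], [0.28, 0.96, 0.002], [-0.0, 0.002, -1.0]]
contact_force: [1.2, -0.8, -0.7]
gripper_width: 52.2
grip_force: 21.1
```

Request:
{"name": "hand_motion", "arguments": {"segments": {"plan":[[6,0,-5,0],[7,0,-4,0],[8,0,-3,0],[8,0,-1.5,0],[0,0,0,0]]}}}

```text
time: 9.77
ee_pos: [388.7, 401.7, 60.7]
orientation: [[-0.96, 0.281, 0.002], [0.281, 0.96, -0.001], [-0.002, -0.0, -1.0]]
contact_force: [2.2, -5.0, 11.5]
gripper_width: 51.8
grip_force: 21.4
```

```bash
python3 - <<'E'
from h import *
p=viewer.capture("side"); q=viewer.capture("top")
a=cv2.resize(p["color"][150:290,140:300],(640,560),interpolation=cv2.INTER_CUBIC)
cv2.imwrite("pics/b1.png",a); cv2.imwrite("pics/t2.png",q["color"])
m=white(q,[490,240],110); print(m.sum(), np.round(ray(q,*np.argwhere(m).mean(0)[::-1],20)))
for f in finder.silhouettes("lock_a",q)+finder.silhouettes("lock_a",p):
  r=rectify(q if f["position"][0]<0 else p,f["pixels"],20); print(round(f["conf"],2),np.round(f["position"]))
E
```

```text
931 [500. 229.  20.]
0.58 [316. 209.]
0.68 [264. 256.]
0.63 [176. 214.]
```

View pics/b1.png

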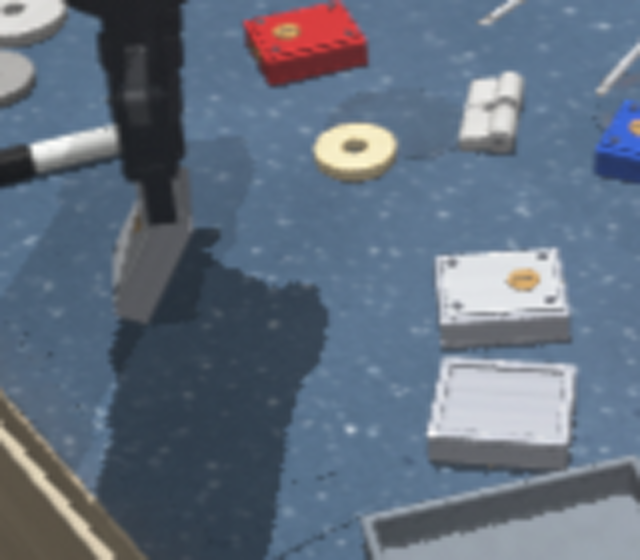

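Request:
{"name": "hand_motion", "arguments": {"segments": {"plan":[[8,0,-1,0],[8,0,0,0],[8,0,1,0],[8,0,0,0],[8,0,1,0]]}}}

```text
time: 10.38
ee_pos: [352.1, 413.2, 60.6]
orientation: [[-0.959, 0.283, 0.004], [0.283, 0.959, 0.001], [-0.004, 0.002, -1.0]]
contact_force: [2.3, -8.2, 27.0]
gripper_width: 51.5
grip_force: 52.7
```

Request:
{"name": "hand_motion", "arguments": {"segments": {"plan":[[8,0,2,0],[8,0,3,0],[7,0,4,0],[7,0,4.5,0],[6,0,5.5,0]]}}}

```text
time: 10.8
ee_pos: [311.7, 427.0, 42.8]
orientation: [[-0.96, 0.278, -0.001], [0.278, 0.96, 0.005], [0.002, 0.004, -1.0]]
contact_force: [-16.0, -1.9, 30.9]
gripper_width: 51.7
grip_force: 81.7
```

Request:
{"name": "hand_motion", "arguments": {"segments": {"plan":[[6,0,6,0],[5,0,6,0],[4,0,7,0],[2,0,6,0],[0,0,0,0]]}}}

```text
time: 11.22
ee_pos: [296.6, 429.6, 13.6]
orientation: [[-0.961, 0.278, -0.002], [0.278, 0.961, 0.002], [0.002, 0.001, -1.0]]
contact_force: [-1.6, 1.1, 0.4]
gripper_width: 51.8
grip_force: 35.5
```

```bash
python3 - <<'E'
from h import *
p=viewer.capture("side"); cv2.imwrite("pics/b2.png",p["color"])
for f in finder.silhouettes("lock_a",p):print(round(f["conf"],2),np.round(f["position"]),f["pixels"].sum(), np.round(rectify(p,f["pixels"],20)[0]))
E
```

```text
0.95 [265. 256.] 877 [498. 222.]
0.6 [158. 216.] 715 [335. 422.]
```

Request:
{"name": "hand_motion", "arguments": {"segments": {"plan":[[0,0,0,0],[0,0,0,0],[0,0,-20,0],[0,0,-30,0],[0,0,-30,0]]}, "finger_gap": 70, "force": 20}}

```text
time: 11.73
ee_pos: [299.7, 426.2, 93.7]
orientation: [[-0.959, 0.283, -0.002], [0.283, 0.959, -0.003], [0.001, -0.003, -1.0]]
contact_force: [0.0, 0.7, -0.4]
gripper_width: 69.7
grip_force: 0.0
```

Request:
{"name": "hand_motion", "arguments": {"segments": {"plan":[[-30,-5,-10,0],[-30,-5,0,0],[-30,-5,0,0],[-30,-5,0,0],[-30,-5,0,0]]}}}

```text
time: 12.15
ee_pos: [438.4, 359.7, 104.0]
orientation: [[-0.959, 0.283, 0.001], [0.283, 0.959, -0.0], [-0.001, -0.0, -1.0]]
contact_force: [0.2, 0.7, -0.3]
gripper_width: 70.1
grip_force: 0.0
```

Request:
{"name": "hand_motion", "arguments": {"segments": {"plan":[[-30,-5,0,0],[-30,-5,0,0],[-30,-5,0,0],[-30,-5,0,0],[-31,-5,0,0.078]]}}}

```text
time: 12.57
ee_pos: [575.8, 292.8, 103.6]
orientation: [[-0.934, 0.357, -0.0], [0.357, 0.934, -0.001], [0.0, -0.001, -1.0]]
contact_force: [-0.0, 1.3, -0.0]
gripper_width: 69.7
grip_force: 0.0
```

Request:
{"name": "hand_motion", "arguments": {"segments": {"plan":[[0,0,20,0],[0,0,20,0],[0,0,0,0],[0,0,0,0]]}}}

```text
time: 12.9
ee_pos: [573.2, 293.7, 62.4]
orientation: [[-0.934, 0.357, -0.003], [0.357, 0.934, -0.002], [0.002, -0.003, -1.0]]
contact_force: [-0.0, 0.1, 0.3]
gripper_width: 70.1
grip_force: 0.0
```

```bash
python3 - <<'E'
from h import *
p=viewer.capture("top"); cv2.imwrite("pics/t3.png",p["color"])
s=sensors.get_state(); R=np.array(s["orientation"]); print(np.round(s["ee_pos"],1),np.round(R,3)[0],np.round(R.T@(np.array([572.2,298.1,11])-s["ee_pos"]),1))
hsv=cv2.cvtColor(p["color"],cv2.COLOR_BGR2HSV)
for f in finder.silhouettes("lock_a",p):
  x=np.round(rectify(p,f["pixels"],20)[0]); v=hsv[...,2][f["pixels"]]; print(round(f["conf"],2),np.round(f["position"]),f["pixels"].sum(),x,fitbox(p,f["pixels"],[*x,-.3]),np.percentile(v,[5,15,30,50,80]))
E
```

```text
[574.  294.7  63.7] [-0.934  0.356 -0.001] [ 2.9  2.6 52.7]
0.9 [313. 211.] 821 [500. 229.] [ 5.00966e+02  2.28494e+02 -5.14000e-01  8.60000e-02] [114. 119. 124. 133. 225.]
0.77 [228. 299.] 929 [334. 415.] [ 3.34353e+02  4.15004e+02 -3.27000e-01  5.90000e-02] [210.4 225.  231.  241.  242. ]
```

Request:
{"name": "hand_motion", "arguments": {"segments": {"plan":[[3,2.5,17,0],[0,0,17,0],[0,0,13,0],[0,0,5,0],[0,0,0,0]]}}}

```text
time: 13.42
ee_pos: [571.6, 298.0, 10.9]
orientation: [[-0.935, 0.356, -0.002], [0.356, 0.935, -0.001], [0.001, -0.001, -1.0]]
contact_force: [0.3, 0.3, 0.8]
gripper_width: 70.1
grip_force: 0.0
```

Request:
{"name": "hand_motion", "arguments": {"segments": {"plan":[[0,0,0,0],[0,0,0,0],[0,0,0,0],[0,0,0,0]]}, "finger_gap": 50, "force": 20}}

```text
time: 13.75
ee_pos: [572.9, 298.2, 13.0]
orientation: [[-0.934, 0.356, 0.001], [0.356, 0.934, -0.0], [-0.001, 0.0, -1.0]]
contact_force: [-2.2, -2.2, 6.0]
gripper_width: 51.8
grip_force: 19.9
```

Request:
{"name": "hand_motion", "arguments": {"segments": {"plan":[[1,0,-7,0],[3,0,-7,0],[5,0,-7,0],[6,0,-7,0],[6,0,-6,0]]}}}

```text
time: 14.17
ee_pos: [552.9, 306.1, 47.1]
orientation: [[-0.935, 0.356, 0.001], [0.356, 0.935, 0.0], [-0.001, 0.001, -1.0]]
contact_force: [1.0, -1.2, -1.0]
gripper_width: 50.4
grip_force: 16.8
```

Request:
{"name": "hand_motion", "arguments": {"segments": {"plan":[[0,0,0,0]]}}}

```text
time: 14.25
ee_pos: [552.1, 307.6, 47.7]
orientation: [[-0.935, 0.354, 0.002], [0.354, 0.935, 0.002], [-0.001, 0.002, -1.0]]
contact_force: [0.1, -0.9, 0.2]
gripper_width: 50.3
grip_force: 15.9
```

Request:
{"name": "hand_motion", "arguments": {"segments": {"plan":[[5,0,-2,0],[6,0,-3,0],[0,0,0,0]]}, "finger_gap": 47, "force": 20}}

```text
time: 14.5
ee_pos: [544.4, 310.4, 52.8]
orientation: [[-0.935, 0.356, 0.005], [0.356, 0.935, 0.001], [-0.004, 0.003, -1.0]]
contact_force: [4.1, -2.2, 5.1]
gripper_width: 49.4
grip_force: 22.6
```

```bash
python3 - <<'E'
from h import *
p=viewer.capture("side")
for f in finder.silhouettes("lock_a",p):
  r=cv2.minAreaRect(cv2.findNonZero(f["pixels"].astype(np.uint8)));print(round(f["conf"],2),np.round(f["position"]),f["pixels"].sum(),np.round(r[1]),round(r[2]))
s=sensors.get_state();print(proj(p,[s["ee_pos"]])[0].round(), proj(p,[[538,311,10]])[0].round())
u=np.array([240,210]);g=cv2.resize(p["color"][u[1]-40:u[1]+40:2,u[0]-20:u[0]+60:2],None,fx=1,fy=1); 
hsv=cv2.cvtColor(p["color"],cv2.COLOR_BGR2HSV)[190:245:2,225:300:2]
for r in hsv: print("".join("#" if v<70 else("o" if s>110 and h<35 else("W" if s<60 and v>150 else("w" if s<60 else "."))) for h,s,v in r))
E
```

```text
0.92 [264. 256.] 923 [36. 26.] 4
0.82 [158. 222.] 714 [22. 35.] 86
[268. 207.] [265. 224.]
WWWWW.w............#######............
..W..ww............#######............
wwwww..............#######............
...................#######............
...................#######............
..................w#######............
................wWw#######............
...............wWwww####w.............
..............WWWwww####w.............
.............WWWw.www###w.............
............WWWw..www###w.............
...........WWWW..wwww###w.............
.........wwWWWWwwwwwwwwww#............
.........wWWWWWwwwwwwwww..............
.........WWWWWWwwwwwwwww..............
.........WWWWWWwwwwwwww.##............
.........WWWWWwwwwwwww##..............
.........wWWWWwwwwwww###..............
.........wwWWwwwwwww####..............
.........wWWwwwwwww#####..............
..........Wwwwwww#######..............
.........wwwwwww.#######............w.
...........wwww#########..............
...........#w.....####................
......................................
.............wwwwwwwwwwwwww.........w.
.............wwwwwwwwwwwwwwwww........
.............wwwwwwwwwwwwwwwww........
```

Request:
{"name": "hand_motion", "arguments": {"segments": {"plan":[[6,0,-4,0],[7,0,-4,0],[7,0,-2,0],[0,0,0,0]]}, "finger_gap": 47, "force": 20}}

```text
time: 14.93
ee_pos: [522.5, 317.9, 62.3]
orientation: [[-0.935, 0.354, 0.0], [0.354, 0.935, 0.0], [-0.0, 0.0, -1.0]]
contact_force: [0.9, -3.9, 9.5]
gripper_width: 49.3
grip_force: 22.0
```

Request:
{"name": "hand_motion", "arguments": {"segments": {"plan":[[8,0,-1,0],[8,0,-1,0],[8,0,0,0],[8,0,0,0],[8,0,1,0]]}}}

```text
time: 15.35
ee_pos: [486.0, 332.9, 63.5]
orientation: [[-0.935, 0.355, 0.002], [0.355, 0.935, 0.002], [-0.001, 0.002, -1.0]]
contact_force: [1.3, -2.3, 16.9]
gripper_width: 47.0
grip_force: 10.1
```

```bash
python3 - <<'E'
from h import *
p=viewer.capture("side")
hsv=cv2.cvtColor(p["color"],cv2.COLOR_BGR2HSV)[185:245:2,195:290:2]
for r in hsv: print("".join("#" if v<70 else("o" if s>110 and h<35 else("W" if s<60 and v>150 else("w" if s<60 else "."))) for h,s,v in r))
E
```

```text
............W...w#######......wwwwwww...........
............W...w#######......wwwwwww...........
............W.....######........................
............w.....######........................
.............www.w######........................
...............ww#######........................
..................#######.......................
..................######w.......................
...................w###ww.......................
...................w###ww.......................
...................w###ww.......................
...................w###www......................
...................w###www......................
...................wwwwwww......................
....................wwwwww......................
.....................wwwwww.....................
.....................wwwwww.....................
.....................wwwwww.....................
...........w.........wwwwww.....................
.....................wwwwww.....................
......................wwwww.....................
...................###wwwww.....................
...................###wwwwww....................
......w...........####wwwwww....................
..................#####wwwww....................
..................#####ww##.....................
...................#............................
............................wwwww...............
............................wwwwwwwwwwwwWWWWW...
............................wwwwwwwwwwwwWWWWW...
```

Request:
{"name": "hand_motion", "arguments": {"segments": {"plan":[[8,0,1,0],[8,0,3,0],[7,0,4,0],[7,0,5,0],[6,0,6,0]]}, "finger_gap": 45, "force": 20}}

```text
time: 15.82
ee_pos: [447.3, 354.3, 48.1]
orientation: [[-0.937, 0.349, -0.001], [0.349, 0.937, 0.011], [0.005, 0.01, -1.0]]
contact_force: [-21.6, 9.6, 31.6]
gripper_width: 45.4
grip_force: 27.0
```

Request:
{"name": "hand_motion", "arguments": {"segments": {"plan":[[6,0,6,0],[5,0,7,0],[4,0,7,0],[2,0,7,0],[0,0,0,0]]}}}

```text
time: 16.23
ee_pos: [434.9, 351.2, 16.7]
orientation: [[-0.935, 0.354, -0.002], [0.354, 0.935, -0.0], [0.002, -0.001, -1.0]]
contact_force: [-8.2, -4.0, 27.4]
gripper_width: 45.1
grip_force: 13.2
```

Request:
{"name": "hand_motion", "arguments": {"segments": {"plan":[[0,0,0,0],[0,0,0,0],[0,0,-20,0],[0,0,-30,0],[0,0,-30,0]]}, "finger_gap": 75}}

```text
time: 16.65
ee_pos: [435.9, 348.2, 94.3]
orientation: [[-0.934, 0.357, -0.004], [0.357, 0.934, -0.003], [0.003, -0.004, -1.0]]
contact_force: [1.0, 0.6, -0.3]
gripper_width: 75.1
grip_force: 0.0
```

Request:
{"name": "hand_motion", "arguments": {"segments": {"plan":[[30,20,-15,0],[30,20,-10,0],[30,20,0,0],[30,20,0,0],[0,0,0,0]]}}}

```text
time: 17.07
ee_pos: [346.2, 474.6, 120.5]
orientation: [[-0.938, 0.347, -0.004], [0.347, 0.938, 0.005], [0.005, 0.003, -1.0]]
contact_force: [-0.5, 0.3, 0.2]
gripper_width: 75.3
grip_force: 0.0
```

```bash
python3 - <<'E'
from h import *
p=viewer.capture("top"); cv2.imwrite("pics/t4.png",p["color"])
hsv=cv2.cvtColor(p["color"],cv2.COLOR_BGR2HSV)
for f in finder.silhouettes("lock_a",p):
  x=np.round(rectify(p,f["pixels"],20)[0]); v=hsv[...,2][f["pixels"]]; s=hsv[...,1][f["pixels"]]; print(round(f["conf"],2),np.round(f["position"]),f["pixels"].sum(),fitbox(p,f["pixels"],[*x,-.3]),np.percentile(v,[5,15,30,50,80]),(s>110).sum())
q=viewer.capture("side"); cv2.imwrite("pics/s4.png",q["color"])
u=proj(p,[[420,300,20]])[0].astype(int)
a=cv2.resize(p["color"][u[1]-100:u[1]+50,u[0]-110:u[0]+130],(800,500),interpolation=cv2.INTER_CUBIC);cv2.imwrite("pics/t4c.png",a)
print(u)
E
```

```text
0.69 [315. 210.] 864 [ 5.01024e+02  2.28616e+02 -5.55000e-01  3.50000e-02] [163. 190. 201. 212. 219.] 0
[281 250]
```

Request:
{"name": "hand_motion", "arguments": {"segments": {"plan":[[26,17,-20,0],[26,17,-20,0],[26,17,-20,0],[26,17,-20,0],[0,0,0,0]]}}}

```text
time: 17.63
ee_pos: [276.6, 574.5, 204.9]
orientation: [[-0.936, 0.351, -0.0], [0.351, 0.936, 0.009], [0.004, 0.009, -1.0]]
contact_force: [-1.7, 1.4, 1.6]
gripper_width: 74.9
grip_force: 0.0
```

```bash
python3 - <<'E'
from h import *
p=viewer.capture("top"); q=viewer.capture("side"); cv2.imwrite("pics/t5.png",p["color"]); cv2.imwrite("pics/s5.png",q["color"])
hsv=cv2.cvtColor(p["color"],cv2.COLOR_BGR2HSV)
for f in finder.silhouettes("lock_a",p)+finder.silhouettes("lock_marked",p)[:0]:
  x=np.round(rectify(p,f["pixels"],20)[0]); v=hsv[...,2][f["pixels"]]; s=hsv[...,1][f["pixels"]]; print(round(f["conf"],2),np.round(f["position"]),f["pixels"].sum(),fitbox(p,f["pixels"],[*x,-.3]),np.percentile(v,[5,15,30,50,80]),(s>110).sum())
u=proj(p,[[420,300,20]])[0].astype(int)
a=cv2.resize(p["color"][180:320,200:400],(420,294),interpolation=cv2.INTER_CUBIC)
b=cv2.resize(q["color"][150:290,130:330],(420,294),interpolation=cv2.INTER_CUBIC)
cv2.imwrite("pics/v5.png",np.vstack([a,b]))
E
```

```text
0.83 [228. 300.] 951 [ 3.33320e+02  4.15155e+02 -3.05000e-01  4.90000e-02] [123.  185.5 224.  237.  241. ] 0
0.76 [311. 208.] 822 [ 5.01753e+02  2.29442e+02 -5.25000e-01  7.60000e-02] [177.2 204.  213.  221.  226. ] 0
```

View pics/v5.png

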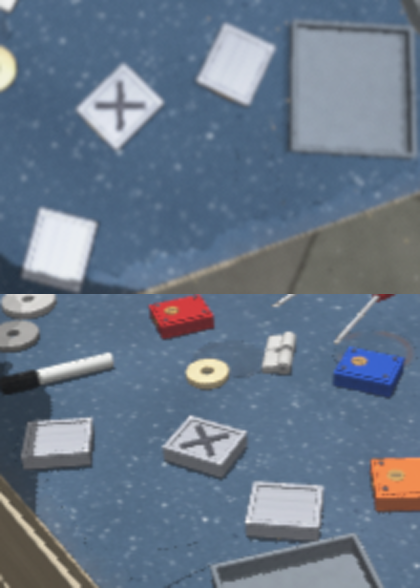

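```bash
python3 - <<'E'
from h import *
p=viewer.capture("top")
hsv=cv2.cvtColor(p["color"],cv2.COLOR_BGR2HSV)
x=ray(p,257,231,20); print(np.round(x))
m=white(p,x[:2],130); 
c=cv2.convexHull(cv2.findNonZero(m.astype(np.uint8))); im=np.zeros(m.shape,np.uint8); cv2.fillConvexPoly(im,c,1)
print(im.sum())
for t in(.6,.9,-.6,-.9): print(fitbox(p,im>0,[x[0],x[1],t]))
f=finder.silhouettes("tray",p)[0]; c=cv2.convexHull(cv2.findNonZero(f["pixels"].astype(np.uint8))); im=np.zeros(m.shape,np.uint8); cv2.fillConvexPoly(im,c,1)
for sz in((130,120,22.5),(120,130,22.5)):
  for t in(-.2,0): print("tray",sz,fitbox(p,im>0,[468,118,t],sz))
E
```

```text
[464. 348.  20.]
1019
[4.65709e+02 3.50749e+02 8.47000e-01 2.21000e-01]
[4.66768e+02 3.49419e+02 8.65000e-01 2.22000e-01]
[ 4.66247e+02  3.48561e+02 -8.34000e-01  1.01000e-01]
[ 4.66274e+02  3.48596e+02 -8.34000e-01  1.01000e-01]
tray (130, 120, 22.5) [ 4.68532e+02  1.15663e+02 -2.13000e-01  1.31000e-01]
tray (130, 120, 22.5) [ 4.68528e+02  1.15634e+02 -2.13000e-01  1.31000e-01]
tray (120, 130, 22.5) [ 4.68909e+02  1.15507e+02 -1.30000e-01  2.80000e-02]
tray (120, 130, 22.5) [ 4.68858e+02  1.15514e+02 -1.30000e-01  2.90000e-02]
```

Request:
{"name": "hand_motion", "arguments": {"segments": {"plan":[[-26,-14.5,0,0],[-26,-14.5,0,0],[-26,-14.5,10,0],[-26,-14.5,15,0],[-26,-14.5,20,0]]}, "finger_gap": 72, "force": 40}}

```text
time: 18.35
ee_pos: [378.4, 452.0, 155.9]
orientation: [[-0.934, 0.358, 0.002], [0.358, 0.934, 0.001], [-0.001, 0.001, -1.0]]
contact_force: [0.5, -0.2, -1.2]
gripper_width: 72.2
grip_force: 0.0
```

Request:
{"name": "hand_motion", "arguments": {"segments": {"plan":[[-26,-14.5,20,0],[-26,-14.5,20,0],[-26,-14.5,20,0],[-25,-14.5,15,0],[-24,-14,0,0]]}}}

```text
time: 18.77
ee_pos: [468.2, 336.1, 76.5]
orientation: [[-0.933, 0.359, -0.005], [0.359, 0.933, -0.005], [0.003, -0.007, -1.0]]
contact_force: [0.4, 0.6, 0.2]
gripper_width: 72.3
grip_force: 0.0
```

Request:
{"name": "hand_motion", "arguments": {"segments": {"plan":[[0,0,0,0.119],[0,0,0,0.119],[0,0,0,0.119],[0,0,0,0.118],[0,0,0,0]]}}}

```text
time: 19.18
ee_pos: [469.3, 339.4, 80.0]
orientation: [[-0.663, 0.748, -0.001], [0.748, 0.663, -0.002], [-0.001, -0.002, -1.0]]
contact_force: [-0.1, 0.6, 0.4]
gripper_width: 71.7
grip_force: 0.0
```

```bash
python3 - <<'E'
from h import *
s=sensors.get_state(); R=np.array(s["orientation"]); print(np.round(s["ee_pos"],1),np.arctan2(R[1,1],R[0,1]),np.round(R.T@(np.array([466.3,348.6,4])-s["ee_pos"]),1))
E
```

```text
[469.3 339.4  80. ] 0.7252778954122411 [ 8.9  3.9 76. ]
```

Request:
{"name": "hand_motion", "arguments": {"segments": {"plan":[[4.5,2,20,-0.01],[4.5,2,20,0],[0,0,20,0],[0,0,10,0],[0,0,6,0]]}}}

```text
time: 19.6
ee_pos: [465.1, 349.0, 2.8]
orientation: [[-0.677, 0.736, -0.003], [0.736, 0.677, -0.002], [-0.0, -0.004, -1.0]]
contact_force: [0.1, -0.6, -0.1]
gripper_width: 72.1
grip_force: 0.0
```

Request:
{"name": "hand_motion", "arguments": {"segments": {"plan":[[0,0,0,0],[0,0,0,0],[0,0,0,0],[0,0,0,0],[0,0,0,0]]}, "finger_gap": 50, "force": 40}}

```text
time: 20.02
ee_pos: [466.3, 351.1, 5.3]
orientation: [[-0.676, 0.737, 0.001], [0.737, 0.676, 0.001], [-0.0, 0.001, -1.0]]
contact_force: [0.3, 0.3, -2.6]
gripper_width: 54.9
grip_force: 43.2
```

Request:
{"name": "hand_motion", "arguments": {"segments": {"plan":[[0,0,-20,0],[0,0,-20,0],[0,0,-20,0],[0,0,-20,0],[0,0,0,0]]}}}

```text
time: 20.43
ee_pos: [468.4, 353.0, 89.2]
orientation: [[-0.676, 0.737, 0.006], [0.737, 0.676, 0.005], [-0.001, 0.008, -1.0]]
contact_force: [1.6, 0.8, -1.9]
gripper_width: 55.0
grip_force: 43.7
```

Request:
{"name": "hand_motion", "arguments": {"segments": {"plan":[[-20,-18,0,0],[-22,-20,0,0],[-22,-20,0,0],[-22,-20,0,0],[-22,-20,0,0]]}}}

```text
time: 20.85
ee_pos: [466.1, 203.6, 84.2]
orientation: [[-0.676, 0.737, -0.0], [0.737, 0.676, -0.0], [0.0, -0.0, -1.0]]
contact_force: [1.0, 0.4, -2.4]
gripper_width: 55.0
grip_force: 43.7
```

Request:
{"name": "hand_motion", "arguments": {"segments": {"plan":[[-22,-20,0,0],[-22,-20,0,0],[-22,-20,0,0],[0,0,0,-0.1],[0,0,0,-0.12]]}}}

```text
time: 21.27
ee_pos: [466.7, 112.9, 84.2]
orientation: [[-0.82, 0.572, -0.001], [0.572, 0.82, -0.001], [-0.0, -0.002, -1.0]]
contact_force: [-0.2, 1.8, -2.8]
gripper_width: 55.1
grip_force: 43.7
```

Request:
{"name": "hand_motion", "arguments": {"segments": {"plan":[[0,0,0,-0.12],[0,0,0,-0.12],[0,0,0,-0.12],[0,0,0,-0.12],[0,0,0,0]]}}}

```text
time: 21.68
ee_pos: [466.7, 115.7, 84.2]
orientation: [[-0.992, 0.124, -0.001], [0.124, 0.992, 0.0], [0.001, 0.0, -1.0]]
contact_force: [1.0, 0.0, -3.1]
gripper_width: 54.4
grip_force: 43.6
```

```bash
python3 - <<'E'
from h import *
s=sensors.get_state(); R=np.array(s["orientation"]); print(np.round(s["ee_pos"],1),np.arctan2(R[1,1],R[0,1]),np.round(R.T@(np.array([468.5,119,8])-s["ee_pos"]),1),s["joint_pos"])
E
```

```text
[466.7 115.7  84.2] 1.446168069753866 [-1.5  3.5 76.2] [-0.05941338  0.40259571 -0.28199995  2.08455222  0.17441182  0.67666855
  0.98968236]
```

Request:
{"name": "hand_motion", "arguments": {"segments": {"plan":[[-1.5,3.5,16,0],[0,0,18,0],[0,0,18,0],[0,0,12,0],[0,0,7,0]]}}}

```text
time: 22.1
ee_pos: [467.7, 118.8, 12.0]
orientation: [[-0.991, 0.132, -0.002], [0.132, 0.991, -0.001], [0.002, -0.001, -1.0]]
contact_force: [-0.3, -0.3, -2.2]
gripper_width: 55.1
grip_force: 43.6
```

Request:
{"name": "hand_motion", "arguments": {"segments": {"plan":[[0,0,3,0],[0,0,2,0],[0,0,0,0]]}}}

```text
time: 22.35
ee_pos: [469.2, 119.3, 8.8]
orientation: [[-0.992, 0.129, 0.0], [0.129, 0.992, 0.0], [-0.0, 0.0, -1.0]]
contact_force: [0.0, 0.3, -1.4]
gripper_width: 54.7
grip_force: 43.6
```

Request:
{"name": "hand_motion", "arguments": {"segments": {"plan":[[0,0,0,0],[0,0,0,0],[0,0,0,0],[0,0,-6,0],[0,0,-15,0]]}, "finger_gap": 68}}

```text
time: 22.77
ee_pos: [467.8, 118.8, 29.2]
orientation: [[-0.992, 0.128, -0.002], [0.128, 0.992, -0.001], [0.002, -0.001, -1.0]]
contact_force: [0.3, 0.7, 0.4]
gripper_width: 68.2
grip_force: 0.0
```

Request:
{"name": "hand_motion", "arguments": {"segments": {"plan":[[0,0,-30,0],[0,0,-30,0],[0,0,-30,0],[0,10,-30,0],[0,25,-10,0]]}}}

```text
time: 23.18
ee_pos: [475.9, 151.3, 164.6]
orientation: [[-0.991, 0.134, 0.006], [0.134, 0.991, -0.001], [-0.006, 0.0, -1.0]]
contact_force: [0.5, 0.3, -0.5]
gripper_width: 67.9
grip_force: 0.0
```

Request:
{"name": "hand_motion", "arguments": {"segments": {"plan":[[0,35,0,0],[0,38,0,0],[0,38,0,0],[0,38,0,0],[0,38,0,0]]}}}

```text
time: 23.6
ee_pos: [497.6, 341.0, 160.8]
orientation: [[-0.992, 0.129, 0.001], [0.129, 0.992, 0.0], [-0.001, 0.001, -1.0]]
contact_force: [0.4, 1.1, 1.4]
gripper_width: 68.0
grip_force: 0.0
```

Request:
{"name": "hand_motion", "arguments": {"segments": {"plan":[[15,35,0,0],[15,35,0,0],[15,35,0,0],[15,35,0,0],[0,0,0,0]]}}}

```text
time: 24.02
ee_pos: [449.3, 495.9, 161.1]
orientation: [[-0.993, 0.118, -0.003], [0.118, 0.993, 0.008], [0.004, 0.007, -1.0]]
contact_force: [-0.3, 1.9, -0.6]
gripper_width: 68.1
grip_force: 0.0
```

```bash
python3 - <<'E'
from h import *
p=viewer.capture("top"); q=viewer.capture("side"); cv2.imwrite("pics/t6.png",p["color"])
for c,n in((p,"top"),(q,"side")):
  hsv=cv2.cvtColor(c["color"],cv2.COLOR_BGR2HSV)
  for o in("lock_a","brass_cutter","lock_cylinder","marker_pen"):
    for f in finder.silhouettes(o,c):
      r=rectify(c,f["pixels"],20 if o=="lock_a" else 10); print(n,o,round(f["conf"],2),np.round(r[0]),np.round(r[1]),round(r[2]),np.percentile(hsv[...,2][f["pixels"]],[5,15,50]))
hsv=cv2.cvtColor(p["color"],cv2.COLOR_BGR2HSV)
u=proj(p,[[469,118,20]])[0].astype(int)
for r in hsv[u[1]-34:u[1]+36:2,u[0]-34:u[0]+36]: print("".join("W" if v>195 else("w" if v>150 else("#" if v<100 else ".")) for h,s,v in r))
E
```

```text
top lock_a 0.52 [311. 424.] [58. 24.] 60 [118.8 139.  156. ]
top marker_pen 0.96 [349. 542.] [ 20. 105.] 89 [29. 33. 95.]
side lock_a 0.93 [333. 406.] [78. 68.] 71 [ 92.  95. 181.]
side lock_a 0.67 [497. 222.] [72. 67.] 59 [105. 106. 213.]
side brass_cutter 0.58 [516. 468.] [53. 48.] 65 [114. 124. 233.]
side marker_pen 0.95 [3
[... 1831 characters left out ...]
.............................................................
.w....................................................................
ww.ww..w..............................................................
wwwwww.w.......ww.....................................................
wwwwwwwww...www.ww.w...............w..................................
wwwwwwwwwwwwwwwwww.w..w...............................................
wwwwwwwwwwwwwwwwwwww.ww.ww.w...w....w.................................
wwwwwwwwwwwwwwwwwwwwwwwwwww.ww.w.w....................................
wwwwwwwwwwwwwwwwwwwwwwwwwwwwwwwwww...w................................
wwwwwwwwwwwwwwwwwwwwwwwwwwwwwwww.w.www.w......w.......................
```

Request:
{"name": "hand_motion", "arguments": {"segments": {"plan":[[33,12,-10,0],[33,12,-10,0],[33,12,-10,0],[33,12,-10,0],[33,12,-10,0]]}}}

```text
time: 24.93
ee_pos: [299.0, 566.7, 210.4]
orientation: [[-0.992, 0.129, 0.0], [0.129, 0.992, 0.0], [-0.0, 0.0, -1.0]]
contact_force: [0.8, 1.0, -1.2]
gripper_width: 68.2
grip_force: 0.0
```

Request:
{"name": "hand_motion", "arguments": {"segments": {"plan":[[30,10,0,0],[0,0,0,0],[0,0,0,0]]}}}

```text
time: 25.18
ee_pos: [268.5, 581.6, 210.3]
orientation: [[-0.992, 0.123, -0.001], [0.123, 0.992, 0.001], [0.001, 0.001, -1.0]]
contact_force: [0.7, -0.4, -0.4]
gripper_width: 67.9
grip_force: 0.0
```

```bash
python3 - <<'E'
from h import *
p=viewer.capture("top"); q=viewer.capture("side"); cv2.imwrite("pics/t7.png",p["color"])
for c,n in((p,"top"),(q,"side")):
  hsv=cv2.cvtColor(c["color"],cv2.COLOR_BGR2HSV)
  for o in("lock_a","brass_cutter","lock_cylinder","marker_pen"):
    for f in finder.silhouettes(o,c):
      r=rectify(c,f["pixels"],20 if o=="lock_a" else 10); print(n,o,round(f["conf"],2),np.round(r[0]),np.round(r[1]),round(r[2]),np.percentile(hsv[...,2][f["pixels"]],[5,15,50]))
hsv=cv2.cvtColor(p["color"],cv2.COLOR_BGR2HSV)
u=proj(p,[[469,118,20]])[0].astype(int)
for r in hsv[u[1]-36:u[1]+36:2,u[0]-34:u[0]+36]: print("".join("W" if v>195 else("w" if v>150 else("#" if v<100 else ".")) for h,s,v in r))
E
```

```text
top lock_a 0.95 [500. 230.] [57. 70.] 60 [170. 199. 221.]
top lock_a 0.9 [333. 415.] [58. 66.] 72 [177. 217. 239.]
top brass_cutter 0.78 [516. 475.] [45. 43.] 86 [204.1 221.  237. ]
top lock_cylinder 0.79 [605. 474.] [70. 35.] 55 [126.   150.45 204.  ]
top marker_pen 0.59 [362. 542.] [ 16. 127.] 89 [ 25.1  28.  184. ]
top marker_pen 0.25 [502. 228.] [58. 72.] 60 [163. 197. 221.]
side lock_a 0.85 [332. 406.] [76. 69.] 72 [ 94.6  98.  198. ]
side lock_a 0.59 [498. 222.] [73. 67.] 59 [101. 103. 206.]
side brass_cutter 0.49 [515. 471.] [49. 44.] 65 [121.   144.15 238.  ]
side lock_cylinder 0.52 [603. 472.] [88. 36.] 62 [ 93. 108. 187.]
side marker_pen 0.68 [363. 544.] [126.  33.] 1 [ 30.  33. 130.]
...............
[... 1840 characters left out ...]
wwwwwwwwwwww................wwwwwwwwwwwwwwwwwwwwww...##......
.....#..wwwwwwwwwwwwwwwwwwwwwwwwwwwww.........wwwwwwwwwwwwww..##......
....##..wwwwwwwwwwwwwwwwwwwwwwwwwwwwwwwwwwwwwwwwwwwwwwwwwww...##......
....##...wwwwwwwwwwwwwwwwwwwwwwwwwwwwwwwwwwwwwwwwwwwwwwwwww...##......
....##...wwwwwwwwwwwwwwwwwwwwwwwwwwwwwwwwwwwwwwwwwwwwwwwwwww..##......
....##..wwwwwwwwwwwwwwwwwwwwwwwwwwwwwwwwwwwwwwwwwwwwwwwwwwww..##......
....##..wwwwwwwwwwwwwwwwwwwwwwwwwwwwwwwwwwwwwwwwwwwwwwwwwww...##......
....##...wwwwwwwwwwwwwwwwwwwwwwwwwwwwwwwwwwwwwwwwwwwwwwwwwww..##......
..........................................wwww..www.ww..wwww.....w....
......................................................................
```

The text map of the top picture shows the marked case flat in the tray with its cross up. The other two lie on the bench back up, and the cutter, cylinder and pen measure where they were at the start.

```bash
python3 -c "
from bench import ctrl
print(ctrl.sign_off())"
```

```text
the job is handed in; nothing more can be done
None
```

I turned all three lock cases back up on the bench first, then put the marked one flat in the tray with its cross up; the other two lie back up on the bench, the three bystanders are where they were, and I handed the job in at about 25 s.

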